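# Hang the ear defenders on the pull-out rod under the bench lamp

### The job

Pull the red-knobbed hanging rod under the bench lamp out until it meets its stop, and leave it out. Then hang the yellow ear defenders on it by their headband, astride the rod between the knob and the blue housing with one cup on each side, setting them down gently so that they hang level and still. Do not knock the lamp, and leave the other things on the bench where they are.

Things in the scene. Friction and masses are not known exactly. Their poses are not given: they have to be found in the camera images.
- stand: fixed lamp post; origin under the centre of its foot (160 x by 130 y by 12 mm), on the bench; its front is its own -x. Square aluminium column 36 mm thick, 400 mm high, at the origin. A blue housing, 36 by 36 mm, runs along x from -50 to +50 mm, its axis 225 mm above the bench; the rod slides out of its front face at x = -50 mm
- lamp: flat white lamp head on the post, straight above the rod, 150 (x) by 120 (y) by 22 mm; origin at the centre of its underside, 395 mm above the bench; in the stand's frame it spans x = -120 to +30 mm. A tool pointing straight down has no room there: come in tilted, from the front. Must not be knocked
- rod_knob (a point): centre of the red knob (cylinder along x, diameter 30 mm, 30 mm long) on the front end of the steel rod (diameter 14 mm). Axes as the stand's; at z = 225 mm and, in the stand's frame, x = -90 mm with the rod in, -170 mm with it out. The bare rod begins 15 mm behind this point (+x); when out, 105 mm of it is bare, up to the housing
- rod (a joint): how far the rod is pulled out, m: 0 = in, 0.080 = at its stop. It moves along the stand's -x, is sprung inwards and stiff (5 to 8 N to pull), but stays where it is left
- muffs: loose ear defenders, about 0.3 kg, standing on two yellow cups; origin midway between the cups on the bench, y from cup to cup, z up. Overall 168 (y) by 72 (x) by 204 mm high; cups 88 mm high at y = +-66 mm, inner faces at +-34 mm. Black rigid headband 28 mm wide, 7 mm thick. Orange grip block on its top, 36 (x) by 28 (y) mm, 172 to 204 mm above the origin
- band (a point): centre of the underside of the headband's top (flat for 44 mm along y, then sloping down at 40 degrees to legs at y = +-75 mm), 165 mm above the muffs' origin; this is to rest on the rod
- die_block: bystander: dark steel die block 80 by 80 by 105 mm with an engraved top; origin under its centre. It and the ear defenders may stand on either side of the lamp post
- small_die: bystander: steel cube-like die 60 by 60 by 60 mm; origin under its centre
- burr_tray: bystander: blue tray 80 by 120 by 22 mm on the bench below the rod; origin under its centre
- engraver: bystander: black rotary engraver lying along its x, 130 by 34 by 34 mm with a 60 mm nose at +x; origin under its body's centre
- brush: bystander: brush lying on the bench, lower than 40 mm
- oil_bottle: bystander: white bottle with red cap, diameter 56 mm, 150 mm high; origin under its centre
Mind the look-alikes: they are no part of the job. Of the things like the muffs, leave any that is green; of the rest the smaller one is meant.

How it is judged (in metres and radians):
On the way, in this order (a step that is already met when the one before it is completed fails the run):
1. the rod is pulled out to its stop (value of joint rod above 0.075 m), for 0.2 s.
2. the headband rests on the rod between knob and housing (x of band in the frame of rod_knob between 0.02 and 0.112 m and y of band in the frame of rod_knob between -0.03 and 0.03 m and z of band in the frame of rod_knob between 0.002 and 0.015 m and contact force between muffs and stand above 0.5 N), for 0.1 s.
At the end, for the whole second after the job is handed in: Rod within 7 mm of its stop; ear defenders resting on the bare rod by the headband's top, its centre 20 to 112 mm behind the knob's centre and within 30 mm sideways of the axis, upright within 20 degrees, astride within 26 degrees, at rest, let go (all of step 2 and value of joint rod above 0.073 m and angle between muffs's own z axis and vertical below 0.35 rad and angle between the x axis of muffs and the x axis of rod_knob, either way round below 0.45 rad and linear speed of muffs below 0.06 m/s and angular speed of muffs below 0.5 rad/s); the robot touches nothing.
It fails at once if the lamp is knocked (over 8 N) (contact force between lamp and anything else above 8 N).
It fails at once if the ear defenders are dropped or forced onto the rod (over 30 N) (contact force between muffs and stand above 30 N).
It fails at once if another thing on the bench is moved by more than 30 mm (distance of any of die_block, small_die, burr_tray, engraver, brush, oil_bottle from where it was at the start of the episode above 0.03 m).
It also fails if it takes over 61 s, if anything falls off the work surface, if the arm or the gripper's body presses on something with over 40 N, if the wrist force passes 120 N, or if a joint passes its speed limit or range.

### The arm

A 6-joint arm with a two-finger parallel gripper is mounted at the origin on the work surface. World frame = base frame: x ahead of the robot, y to its left, z up, the work surface at z = 0. Lengths are in mm, angles in rad, forces in N, time in s.
With the tool pointing down it reaches from about 275 to 1000 mm from the base axis. Payload 8.4 kg.
Tool frame: the origin (TCP) lies between the finger pads, 19 mm behind the fingertips; this is the grasp point; z points along the fingers, y is the line along which they close (so a half turn about z gives the same grasp; the last joint's range is limited). The gripper opens to 85 mm and grips with 20 to 120 N. Pads are 22 mm wide; open, the fingers measure 114 mm over their backs; the gripper's body (76 mm by 85 mm) begins 54 mm behind the grasp point. The pads swing forward as they close: fully open they stand 13 mm farther back than shut.
Start: joints at [-1.327, 0.353, 1.633, -0, 1.155, -0.002], TCP at [152.081, -606.217, 249.981] pointing down, gripper open.
Joint ranges: [-2.63, 2.63], [-0.92, 2.1], [0.06, 2.66], [-1.3, 4.44], [0, 2.69], [-3.02, 3.02]. Speed limits (rad/s): [2.22, 2.22, 2.79, 3.14, 3.14, 3.14].

### API

Orientations are given as [roll, pitch, yaw] about the fixed x, y, z axes, in that order (R = Rz(yaw) Ry(pitch) Rx(roll)).
In Python, from rig import r gives the robot as it stands.
- The arm moves only by the tool apply_moves, never from a script. Its argument "deltas" is a list of rows, each an object with "claw": the gripper command: -1 is fully open, 1 is shut, values between are in proportion; "delta_pos": the shift along the tool's x, y, z in cm, a list of three; "yaw": the turn about the tool's z in rad. In form: [{"claw": claw, "delta_pos": [tx, ty, tz], "yaw": yaw}, ...]. A call has 1 to 8 rows; each row shifts and turns the commanded pose from where the row before left it, along the tool's axes as they then stand; what a row does not reach is not made up. A row lasts 1/8 s, in which the tool goes at most 62.5 mm and 10.7 degrees, less where a joint would pass 70% of its speed; a pose out of reach is approached as far as the arm can. A call with a gripper value outside its range is refused whole. The fingers move at their own pace and stop on an object; "grip_force" is the grip in N (left out, the last holds). Time passes only in rows, so rows that do not move let the fingers close. It gives the time, the measured TCP pose, the force, the opening and the grip force at its end, in the units of the state.
- r.sense(): the state, without advancing time (a new reading comes with each control period).
- r.grab_frame(name): name is "side" or "top"; returns a dict with "img" (420x560x3 uint8, blue, green, red), "z_map" (420x560 float32, mm along the optical axis (not along the pixel's ray), 0 where there is no reading), "fx", "fy", "cx", "cy" (pixels), "dist" ([k1, k2, p1, p2, k3] as OpenCV has them; the pictures are not rectified), "eye" and "rotation" of the camera in the world. Camera axes: x right, y up, looking along -z (the intrinsics and any distortion apply to the point x, -y, -z); pixel columns grow to the right and rows downward; lengths in mm; the calibration is good to about 2 mm. A picture is of the moment at which its call begins.
- r.sign_off(): hands the job in; it is judged then, once.
The state is a dict: "clock": time; "qpos": joint angles; "qvel": joint speeds; "joint_efforts": joint torques, N m; "eef_pos": TCP position; "tcp_rot": TCP orientation; "contact_force": force on the tool from outside, world axes, zero at the start; "wrist_torque": the same for the moment, N m; "opening": opening from 0.0 (shut) to 1.0 (fully open); "grasp_force": force on a finger pad.
Only numpy, scipy, OpenCV 4.12 (cv2) and the standard library are available. Lean on these libraries where they do the work, as an engineer would, in place of code of your own. Each camera call takes 0.05 s, during which the arm holds its last target. There are 200 camera calls.

## Working session

There is one attempt and no reset: what is moved stays moved. The work goes in short steps, Python scripts to look and compute and a tool call to move; the robot and the scene stay as the last step left them, time stands still between calls to the robot, and variables do not carry over. Pictures are saved under pics/ and viewed, at most 10 in all, crops included, and the job is handed in when it is done.

Besides the shell and the picture viewer there is one more tool, called after ">>>" as name([rows], argument=value, ...), one row to a line, values as JSON. apply_moves: Moves the arm, as the interface text tells. Its arguments: {"type":"object","properties":{"deltas":{"type":"array"},"grip_force":{"type":"number"}},"required":["deltas"]}

```bash
ls; mkdir -p pics; cat > h.py <<'E'
import numpy as np, cv2
from rig import r
def cloud(f):
    h,w=f["z_map"].shape
    u,v=np.meshgrid(np.arange(w),np.arange(h))
    K=np.array([[f["fx"],0,f["cx"]],[0,f["fy"],f["cy"]],[0,0,1]],float)
    p=cv2.undistortPoints(np.stack([u,v],-1).reshape(-1,1,2).astype(np.float64),K,np.array(f["dist"],float)).reshape(h,w,2)
    z=f["z_map"]
    c=np.stack([p[...,0]*z,-p[...,1]*z,-z],-1)
    W=c@np.array(f["rotation"]).T+np.array(f["eye"])
    W[z==0]=np.nan
    return W
E
python3 - <<'E'
from h import *
for n in("side","top"):
    f=r.grab_frame(n); cv2.imwrite(f"pics/{n}0.png",f["img"]); np.savez(f"{n}0.npz",W=cloud(f),img=f["img"])
    print(n,f["eye"],np.round(f["rotation"],3).tolist(),f["fx"],(f["z_map"]==0).mean())
print(r.sense())
E
```

```text
picsTraceback (most recent call last):
  File "<stdin>", line 3, in <module>
  File "h.py", line 10, in cloud
    W=c@np.array(f["rotation"]).T+np.array(f["eye"])
      ~~~~~~~~~~~~~~~~~~~~~~~~~~~^~~~~~~~~~~~~~~~~~~
ValueError: operands could not be broadcast together with shapes (420,560) (3,)
```

View pics/side0.png

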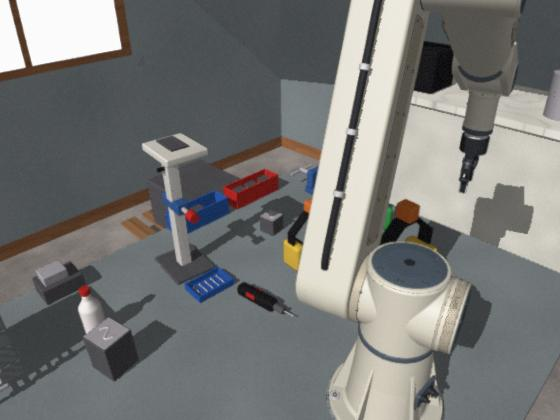

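The side view shows the post at about (180,210), its red knob at (192,216), yellow muffs partly hidden behind the arm at about (300,235), and another pair at about (410,230). The rotation isn't a matrix, so I'll check its format.

```bash
sed -i 's/np.array(f\["rotation"\]).T/rot(f["rotation"]).T/' h.py; cat >> h.py <<'E'
from scipy.spatial.transform import Rotation as Ro
def rot(a):
    a=np.array(a,float)
    return a if a.shape==(3,3) else Ro.from_euler("xyz",a).as_matrix() if a.size==3 else Ro.from_quat(a).as_matrix()
E
python3 - <<'E'
from h import *
for n in("side","top"):
    f=r.grab_frame(n); cv2.imwrite(f"pics/{n}0.png",f["img"])
    print(n,f["eye"],f["rotation"],f["fx"],(f["z_map"]==0).mean())
    W=cloud(f);np.savez(f"{n}0.npz",W=W,img=f["img"])
    z=W[...,2]; print(np.nanpercentile(z,[5,20,40,50,60,80,95]).round())
print(r.sense())
E
```

```text
side [-283.28008386  600.58079793  862.98508856] [ 1.03987106  0.01953568 -2.34665139] 447.58985122745645 0.007495748299319728
[-618.  -91.    1.    4.   84.  379.  659.]
top [ 352.33056423  -99.60471677 1697.11468661] [ 0.09382334 -0.01027376 -1.57414096] 517.3127139937701 0.004175170068027211
[-756. -745.   -5.   -2.    1.   14.  742.]
{'clock': 0.15, 'qpos': array([-1.32740586e+00,  3.53491672e-01,  1.63396080e+00,  3.38007132e-07,
        1.15522244e+00, -2.37689593e-03]), 'qvel': array([ 0.00022216, -0.00149511, -0.00244668,  0.00048356, -0.00164888,
        0.00046099]), 'joint_efforts': array([ 2.00908980e-03, -6.05634570e+01, -3.42337310e+01,  3.58282978e-05,
        6.02025000e-03, -2.25226813e-05]), 'eef_pos': array([ 151.99260388, -605.87574052,  249.43357728]), 'tcp_rot': array([-3.14051040e+00, -2.88150699e-06,  2.45767221e-01]), 'contact_force': array([-0.80773187,  0.13604141,  0.63587523]), 'wrist_torque': array([ 0.01308682, -0.0207058 ,  0.01645593]), 'grasp_force': 0.0, 'opening': 1.0001247973003184}
```

View pics/top0.png

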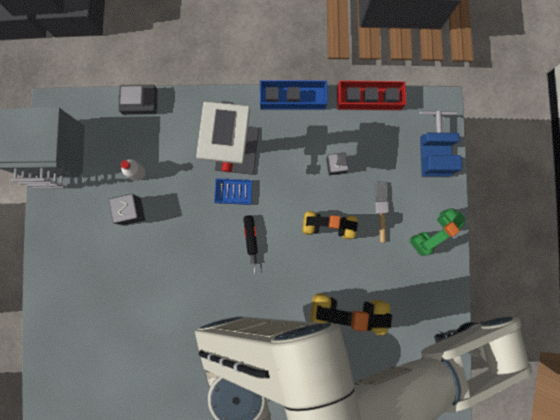

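The top view (up is +x, left is +y) shows the lamp at (223,133), the red knob at (227,167) and the tray at (233,191). The smaller yellow muffs are at (330,224) with the larger pair at (350,315), the brush is at (381,210) and the engraver at (251,240).

```bash
python3 - <<'E'
from h import *
def st(n,mask,W):
    P=W[mask]; print(n,len(P),"med",np.nanmedian(P,0).round(1),"lo",np.nanpercentile(P,3,axis=0).round(),"hi",np.nanpercentile(P,97,axis=0).round()); return P
for n in("top","side"):
    d=np.load(f"{n}0.npz");W,img=d["W"],d["img"];hsv=cv2.cvtColor(img,cv2.COLOR_BGR2HSV);H,S,V=cv2.split(hsv)
    x,y,z=W[...,0],W[...,1],W[...,2]
    print(n)
    on=(x>100)&(x<900)&(y>-500)&(y<400)
    red=((H<5)|(H>174))&(S>150)&(V>60)&on&(z>190)&(z<250)
    st("knob",red,W)
    blue=(H>100)&(H<125)&(S>120)&on&(z>190)&(z<260);st("housing",blue,W)
    if n=="top":
        P=st("lampTop",on&(z>402)&(z<440)&(S<70)&(V>150),W)
        rr=cv2.minAreaRect(P[:,:2].astype(np.float32)); print("lamp rect",rr)
    yel=(H>17)&(H<32)&(S>150)&(V>80)&on&(z>10)&(z<110)
    nl,L,s,c=cv2.connectedComponentsWithStats(yel.astype(np.uint8))
    for i in range(1,nl):
        if s[i,4]>40:
            print("uv",c[i].round()); st("cup",L==i,W); 
            m=(L==i)&(z>84); 
            if m.sum()>10: st("  cuptop",m,W)
    org=(H>5)&(H<15)&(S>150)&(V>100)&on&(z>150)&(z<260)
    nl,L,s,c=cv2.connectedComponentsWithStats(org.astype(np.uint8))
    for i in range(1,nl):
        if s[i,4]>30:
            print("uv",c[i].round()); P=st("orange",L==i,W); t=P[P[:,2]>np.nanpercentile(P[:,2],60)-6]; print("   top ",np.median(t,0).round(1),len(t),cv2.minAreaRect(t[:,:2].astype(np.float32)))
    blk=(V<60)&on&(z>150)&(z<180)&(y<-100)
    nl,L,s,c=cv2.connectedComponentsWithStats(blk.astype(np.uint8))
    for i in range(1,nl):
        if s[i,4]>60:
            print("uv",c[i].round()); P=st("bandtop",L==i,W); print(cv2.minAreaRect(P[:,:2].astype(np.float32)))
E
```

```text
top
knob 80 med [621.   36.1 238.3] lo [611.  23. 229.] hi [632.  50. 244.]
housing 24 med [ 186.  -292.9  219.5] lo [ 168. -411.  193.] hi [ 210. -245.  244.]
lampTop 1896 med [662.6  43.5 417.4] lo [161. -26. 412.] hi [749.  89. 424.]
lamp rect ((429.6572570800781, 61.41847229003906), (118.66380310058594, 652.7672729492188), 83.36880493164062)
uv [308. 224.]
cup 142 med [ 461.  -205.7   85.5] lo [ 440. -225.   69.] hi [ 505. -191.   95.]
  cuptop 84 med [ 461.1 -208.8   88.2] lo [ 442. -223.   84.] hi [ 505. -195.   97.]
uv [349. 234.]
cup 88 med [ 436.3 -333.3   84.8] lo [ 427. -351.   49.] hi [ 449. -320.   95.]
  cuptop 50 med [ 438.8 -336.6   87.6] lo [ 427. -348.   84.] hi [ 448. -325.   96.]
uv [315. 304.]
cup 72 med [ 226.9 -222.9   97.4] lo [ 173. -249.   53.] hi [ 248. -215.  109.]
  cuptop 49 med [ 226.4 -223.8  103.7] lo [ 173. -251.   87.] hi [ 248. -215.  109.]
uv [334. 222.]
orange 126 med [ 466.9 -273.7  203.4] lo [ 450. -288.  180.] hi [ 482. -262.  209.]
   top  [ 465.1 -273.9  204. ] 110 ((467.4770812988281, -275.3157958984375), (26.864139556884766, 34.88328933715
[... 934 characters left out ...]
, (17.731168746948242, 30.791582107543945), 41.23316955566406)
uv [409. 218.]
orange 53 med [ 167.2 -315.9  254.9] lo [ 160. -338.  248.] hi [ 191. -311.  260.]
   top  [ 167.1 -316.   255.2] 47 ((170.19805908203125, -320.465576171875), (40.968658447265625, 17.8836669921875), 41.37135314941406)
uv [302. 218.]
bandtop 103 med [ 468.4 -241.9  161.4] lo [ 455. -260.  151.] hi [ 482. -226.  174.]
((469.5447998046875, -241.47035217285156), (40.55889892578125, 31.41143035888672), 87.04474639892578)
uv [426. 231.]
bandtop 89 med [ 168.1 -433.4  161.9] lo [ 155. -441.  151.] hi [ 192. -426.  178.]
((174.2081298828125, -431.69171142578125), (38.39035415649414, 19.447975158691406), 2.6513073444366455)
```

```bash
python3 - <<'E'
from h import *
d=np.load("top0.npz");W,img=d["W"],d["img"];x,y,z=W[...,0],W[...,1],W[...,2]
m=(x>550)&(x<850)&(y>-100)&(y<180)&(z>405)&(z<430)
P=W[m];rr=cv2.minAreaRect(P[:,:2].astype(np.float32));print(rr,np.median(P[:,2]),cv2.boxPoints(rr).round())
d=np.load("side0.npz");W2,img=d["W"],d["img"];x,y,z=W2[...,0],W2[...,1],W2[...,2]
H,S,V=cv2.split(cv2.cvtColor(img,cv2.COLOR_BGR2HSV))
red=((H<5)|(H>174))&(S>120)&(V>40)&(x>560)&(x<680)&(y>0)&(y<90)&(z>190)&(z<260)
P=W2[red]; c,R=cv2.minEnclosingCircle(P[:,:2].astype(np.float32));print("knob",c,R,P.min(0),P.max(0))
# column & housing +y face
col=(x>600)&(x<850)&(y>-20)&(y<110)&(z>60)&(z<190);P=W2[col];print("col",np.percentile(P,[3,50,97],axis=0).round())
bl=(H>100)&(H<125)&(S>120)&(x>620)&(x<830)&(y>0)&(y<100)&(z>195)&(z<260);P=W2[bl];print("hous",np.percentile(P,[3,50,97],axis=0).round())
f=P[(P[:,2]<238)&(P[:,2]>210)];print(len(f),np.polyfit(f[:,0],f[:,1],1),f[:,0].min(),f[:,0].max())
t=P[P[:,2]>239];print(cv2.minAreaRect(t[:,:2].astype(np.float32)))
# muffs band fit, near 
for n,WW in(("top",W),("side",W2)):
    q=WW[(WW[...,0]>430)&(WW[...,0]<505)&(WW[...,1]>-330)&(WW[...,1]<-218)&(WW[...,2]>120)&(WW[...,2]<168)]
    rr=cv2.minAreaRect(q[:,:2].astype(np.float32));print(n,len(q),rr)
E
```

```text
((683.1685180664062, 30.39273452758789), (121.7769546508789, 156.98638916015625), 83.54051971435547) 418.1970703077669 [[598. -21.]
 [754. -39.]
 [768.  82.]
 [612. 100.]]
knob (628.6654052734375, 41.12360763549805) 25.403396606445312 [605.4363391   27.67493596 214.96887265] [651.32582895  53.18990422 242.59112442]
col [[703.  13.  63.]
 [708.  35. 127.]
 [739.  46. 186.]]
hous [[672.  15. 216.]
 [693.  40. 237.]
 [765.  49. 245.]]
132 [ 0.02505394 23.73340012] 671.1246188636715 768.7279944709211
((723.7615966796875, 26.92575454711914), (35.35274887084961, 103.43203735351562), 84.48513793945312)
top 175 ((467.39398193359375, -274.5353088378906), (112.01087951660156, 28.484495162963867), 83.294189453125)
side 118 ((469.786865234375, -236.658203125), (37.14374923706055, 31.40408706665039), 87.11332702636719)
```

```bash
python3 - <<'E'
from h import *
for n in("top","side"):
    W=np.load(n+"0.npz")["W"].reshape(-1,3)
    q=W[(W[:,0]>100)&(W[:,0]<420)&(W[:,1]<-690)&(W[:,1]>-1300)&(W[:,2]>100)]
    print(n,len(q),np.percentile(q,[2,50,98],axis=0).round() if len(q) else "")
E
```

```text
top 0 
side 0
```

>>> apply_moves([
  {"claw": -1,"delta_pos": [0,5,0],"yaw": 0},
  {"claw": -1,"delta_pos": [0,5,0],"yaw": 0},
])

```text
clock: 0.4
eef_pos: [176.7, -704.1, 250.1]
tcp_rot: [3.142, -0.0, 0.246]
contact_force: [-1.1, -1.0, 0.6]
opening: 1.001
grasp_force: 0.0
```

>>> apply_moves([
  {"claw": -1,"delta_pos": [0,6,0],"yaw": 0},
  {"claw": -1,"delta_pos": [0,6,0],"yaw": 0},
  {"claw": -1,"delta_pos": [0,6,0],"yaw": 0},
  {"claw": -1,"delta_pos": [0,6,0],"yaw": 0},
  {"claw": -1,"delta_pos": [0,6,0],"yaw": 0},
  {"claw": -1,"delta_pos": [0,6,0],"yaw": 0},
])

```text
clock: 1.15
eef_pos: [250.6, -998.8, 246.3]
tcp_rot: [3.121, 0.0, 0.246]
contact_force: [0.4, -1.6, 1.2]
opening: 1.001
grasp_force: 0.0
```

```bash
python3 -c "
from h import *
print(r.sense())
print(rot(r.sense()['tcp_rot']).round(3))"
```

```text
{'clock': 1.15, 'qpos': array([-1.32645333e+00,  1.20735736e+00,  9.57695494e-02,  2.87620553e-05,
        1.81817190e+00, -1.48861418e-03]), 'qvel': array([ 1.39105797e-03,  1.00226941e+00, -1.95448450e+00, -7.01137023e-04,
        7.89843244e-01, -1.04876093e-03]), 'joint_efforts': array([ 1.82555878e-02, -1.17222970e+02, -3.01204705e+01, -1.71998317e-04,
       -6.38667606e-01, -4.97634901e-04]), 'eef_pos': array([ 250.57695927, -998.78477747,  246.33887525]), 'tcp_rot': array([3.12129879e+00, 2.46981242e-06, 2.45838913e-01]), 'contact_force': array([ 0.43832461, -1.62724332,  1.19372948]), 'wrist_torque': array([-0.04725239, -0.04747304, -0.04469223]), 'grasp_force': 0.0, 'opening': 1.0012185671662974}
[[ 0.97   0.243  0.005]
 [ 0.243 -0.97  -0.02 ]
 [-0.     0.02  -1.   ]]
```

>>> apply_moves([
  {"claw": -1,"delta_pos": [0,6,0],"yaw": 0},
  {"claw": -1,"delta_pos": [0,6,0],"yaw": 0},
  {"claw": -1,"delta_pos": [0,6,0],"yaw": 0},
])

```text
clock: 1.52
eef_pos: [262.0, -1044.6, 221.4]
tcp_rot: [3.003, 0.0, 0.246]
contact_force: [0.3, 0.5, 0.1]
opening: 1.001
grasp_force: 0.0
```

```bash
python3 -c "
from h import *
s=r.sense();print(s['qpos'],s['eef_pos'],s['tcp_rot'])"
```

```text
[-1.32648145e+00  1.25176878e+00  5.98457346e-02  2.03071301e-04
  1.69148743e+00 -1.45128168e-03] [  262.02283125 -1044.58480938   221.42086408] [3.00310180e+00 4.05858510e-06 2.45804308e-01]
```

>>> apply_moves([
  {"claw": -1,"delta_pos": [0,6,0],"yaw": 0},
  {"claw": -1,"delta_pos": [0,6,0],"yaw": 0},
  {"claw": -1,"delta_pos": [0,6,0],"yaw": 0},
  {"claw": -1,"delta_pos": [0,6,0],"yaw": 0},
])

```text
clock: 2.02
eef_pos: [275.2, -1097.1, 228.1]
tcp_rot: [2.835, -0.0, 0.246]
contact_force: [0.4, 0.7, -0.1]
opening: 0.996
grasp_force: 0.0
```

>>> apply_moves([
  {"claw": -1,"delta_pos": [0,-6,0],"yaw": 0},
  {"claw": -1,"delta_pos": [0,-6,0],"yaw": 0},
  {"claw": -1,"delta_pos": [0,0,0],"yaw": 0},
])

```text
clock: 2.4
eef_pos: [261.2, -1041.4, 204.1]
tcp_rot: [2.849, -0.0, 0.246]
contact_force: [0.1, 0.5, -1.9]
opening: 0.998
grasp_force: 0.0
```

```bash
python3 -c "
from h import *
s=r.sense();print(s['qpos'],s['eef_pos'],s['tcp_rot'])"
```

```text
[-1.32659073e+00  1.03216723e+00  5.64060032e-01  5.19950225e-04
  1.25314965e+00 -1.62977803e-03] [  261.20460931 -1041.3961184    204.09722118] [ 2.84937647e+00 -5.02837821e-05  2.45753067e-01]
```

```bash
cat >> h.py <<'E'
def plan(pts,step=60,yaw=0):
    """tool-frame cm per row from the present pose along world waypoints"""
    s=r.sense();R=rot(s["tcp_rot"]);p=np.array(s["eef_pos"])
    for q in pts:
        d=np.array(q,float)-p;n=int(np.ceil(np.linalg.norm(d)/step));
        print(q,"rows",n,"each cm",(R.T@d/n/10).round(2).tolist()); p=np.array(q,float)
def st():
    s=r.sense();R=rot(s["tcp_rot"]);print("t",s["clock"],"p",s["eef_pos"].round(1),"q",s["qpos"].round(3));print(" tool x",R[:,0].round(3),"y",R[:,1].round(3),"z",R[:,2].round(3),"F",s["contact_force"].round(1),"open",round(s["opening"],3),"grip",s["grasp_force"])
E
python3 -c "
from h import *
st();plan([(450,-700,550),(780,-200,580),(840,250,600)])"
```

```text
t 2.4 p [  261.2 -1041.4   204.1] q [-1.327e+00  1.032e+00  5.640e-01  1.000e-03  1.253e+00 -2.000e-03]
 tool x [0.97  0.243 0.   ] y [ 0.233 -0.929  0.288] z [ 0.07  -0.279 -0.958] F [ 0.1  0.5 -1.9] open 0.998 grip 0.0
(450, -700, 550) rows 9 each cm [2.96, -1.93, -4.59]
(780, -200, 580) rows 10 each cm [4.42, -3.79, -1.45]
(840, 250, 600) rows 8 each cm [2.1, -4.98, -1.76]
```

>>> apply_moves([
  {"claw": -1,"delta_pos": [3,-1.9,-4.6],"yaw": 0},
  {"claw": -1,"delta_pos": [3,-1.9,-4.6],"yaw": 0},
  {"claw": -1,"delta_pos": [3,-1.9,-4.6],"yaw": 0},
  {"claw": -1,"delta_pos": [3,-1.9,-4.6],"yaw": 0},
  {"claw": -1,"delta_pos": [3,-1.9,-4.6],"yaw": 0},
  {"claw": -1,"delta_pos": [3,-1.9,-4.6],"yaw": 0},
  {"claw": -1,"delta_pos": [3,-1.9,-4.6],"yaw": 0},
  {"claw": -1,"delta_pos": [3,-1.9,-4.6],"yaw": 0},
])

```text
clock: 3.4
eef_pos: [434.5, -740.3, 519.9]
tcp_rot: [2.832, -0.001, 0.246]
contact_force: [0.7, 0.0, 0.2]
opening: 1.001
grasp_force: 0.0
```

>>> apply_moves([
  {"claw": -1,"delta_pos": [4.4,-3.8,-1.9],"yaw": 0},
  {"claw": -1,"delta_pos": [4.4,-3.8,-1.9],"yaw": 0},
  {"claw": -1,"delta_pos": [4.4,-3.8,-1.5],"yaw": 0},
  {"claw": -1,"delta_pos": [4.4,-3.8,-1.5],"yaw": 0},
  {"claw": -1,"delta_pos": [4.4,-3.8,-1.5],"yaw": 0},
  {"claw": -1,"delta_pos": [4.4,-3.8,-1.5],"yaw": 0},
  {"claw": -1,"delta_pos": [4.4,-3.8,-1.5],"yaw": 0},
  {"claw": -1,"delta_pos": [4.4,-3.8,-1.5],"yaw": 0},
])

```text
clock: 4.4
eef_pos: [696.9, -335.0, 549.0]
tcp_rot: [2.833, -0.003, 0.246]
contact_force: [-0.8, -0.5, -1.1]
opening: 0.999
grasp_force: 0.0
```

```bash
python3 -c "
from h import *
st();plan([(820,50,620),(850,270,620)])"
```

```text
t 4.4 p [ 696.9 -335.   549. ] q [-0.345  0.393  0.982 -0.254  1.588  0.954]
 tool x [0.97  0.243 0.003] y [ 0.231 -0.924  0.304] z [ 0.076 -0.294 -0.953] F [-0.8 -0.5 -1.1] open 0.999 grip 0.0
(820, 50, 620) rows 7 each cm [3.05, -4.37, -2.45]
(850, 270, 620) rows 4 each cm [2.06, -4.91, -1.56]
```

>>> apply_moves([
  {"claw": -1,"delta_pos": [3,-4.4,-2.5],"yaw": 0},
  {"claw": -1,"delta_pos": [3,-4.4,-2.5],"yaw": 0},
  {"claw": -1,"delta_pos": [3,-4.4,-2.5],"yaw": 0},
  {"claw": -1,"delta_pos": [3,-4.4,-2.5],"yaw": 0},
  {"claw": -1,"delta_pos": [3,-4.4,-2.5],"yaw": 0},
  {"claw": -1,"delta_pos": [3,-4.4,-2.5],"yaw": 0},
  {"claw": -1,"delta_pos": [3,-4.4,-2.5],"yaw": 0},
  {"claw": -1,"delta_pos": [2.1,-5,-1.6],"yaw": 0},
])

```text
clock: 5.4
eef_pos: [822.7, 108.9, 622.6]
tcp_rot: [2.835, -0.004, 0.245]
contact_force: [1.1, -0.9, 0.2]
opening: 0.996
grasp_force: 0.0
```

>>> apply_moves([
  {"claw": -1,"delta_pos": [2.1,-5,-1.6],"yaw": 0},
  {"claw": -1,"delta_pos": [2.1,-5,-1.6],"yaw": 0},
  {"claw": -1,"delta_pos": [2.1,-5,-1.6],"yaw": 0},
  {"claw": -1,"delta_pos": [6,0,0],"yaw": 0},
  {"claw": -1,"delta_pos": [6,0,0],"yaw": 0},
  {"claw": -1,"delta_pos": [6,0,0],"yaw": 0},
])

```text
clock: 6.15
eef_pos: [896.3, 269.4, 541.3]
tcp_rot: [2.827, -0.117, 0.284]
contact_force: [0.6, -0.0, -0.1]
opening: 1.005
grasp_force: 0.0
```

```bash
python3 -c "
from h import *
st()"
```

```text
t 6.15 p [896.3 269.4 541.3] q [ 0.402  0.941  0.058 -0.367  2.036  1.523]
 tool x [0.953 0.279 0.117] y [ 0.232 -0.923  0.308] z [ 0.194 -0.266 -0.944] F [ 0.6 -0.  -0.1] open 1.005 grip 0.0
```

>>> apply_moves([
  {"claw": -1,"delta_pos": [6,0,0],"yaw": 0},
  {"claw": -1,"delta_pos": [6,0,0],"yaw": 0},
  {"claw": -1,"delta_pos": [6,0,0],"yaw": 0},
  {"claw": -1,"delta_pos": [6,0,0],"yaw": 0},
  {"claw": -1,"delta_pos": [6,0,0],"yaw": 0},
  {"claw": -1,"delta_pos": [6,0,0],"yaw": 0},
])

```text
clock: 6.9
eef_pos: [1011.3, 287.9, 486.9]
tcp_rot: [2.802, -0.339, 0.361]
contact_force: [0.3, -0.2, 0.3]
opening: 0.998
grasp_force: 0.0
```

```bash
python3 -c "
from h import *
st()"
```

```text
t 6.9 p [1011.3  287.9  486.9] q [ 0.381  1.018  0.058 -0.35   1.723  1.535]
 tool x [0.882 0.333 0.332] y [ 0.229 -0.921  0.314] z [ 0.411 -0.201 -0.889] F [ 0.3 -0.2  0.3] open 0.998 grip 0.0
```

>>> apply_moves([
  {"claw": -1,"delta_pos": [6,0,0],"yaw": 0},
  {"claw": -1,"delta_pos": [6,0,0],"yaw": 0},
  {"claw": -1,"delta_pos": [6,0,0],"yaw": 0},
  {"claw": -1,"delta_pos": [6,0,0],"yaw": 0},
  {"claw": -1,"delta_pos": [6,0,0],"yaw": 0},
  {"claw": -1,"delta_pos": [6,0,0],"yaw": 0},
  {"claw": -1,"delta_pos": [6,0,0],"yaw": 0},
  {"claw": -1,"delta_pos": [6,0,0],"yaw": 0},
])

```text
clock: 7.9
eef_pos: [1092.4, 334.8, 541.8]
tcp_rot: [2.729, -0.65, 0.499]
contact_force: [-0.5, -0.5, -0.3]
opening: 0.999
grasp_force: 0.0
```

```bash
python3 -c "
from h import *
st()"
```

```text
t 7.9 p [1092.4  334.8  541.8] q [ 0.393  1.015  0.058 -0.353  1.396  1.544]
 tool x [0.699 0.381 0.605] y [ 0.225 -0.92   0.32 ] z [ 0.679 -0.087 -0.729] F [-0.5 -0.5 -0.3] open 0.999 grip 0.0
```

>>> apply_moves([
  {"claw": -1,"delta_pos": [-2,0,0],"yaw": 0.162},
  {"claw": -1,"delta_pos": [-2,0,0],"yaw": 0.162},
  {"claw": -1,"delta_pos": [-2,0,0],"yaw": 0.162},
])

```text
clock: 8.28
eef_pos: [1049.0, 320.9, 506.7]
tcp_rot: [-3.136, -0.757, -0.134]
contact_force: [0.5, -0.2, 0.6]
opening: 0.999
grasp_force: 0.0
```

```bash
python3 -c "
from h import *
st();plan([(500,330,500),(520,50,340)])"
```

```text
t 8.275 p [1049.   320.9  506.7] q [ 0.397  0.789  0.567 -0.389  1.13   2.147]
 tool x [ 0.72  -0.097  0.687] y [-0.13  -0.992 -0.004] z [ 0.681 -0.086 -0.727] F [ 0.5 -0.2  0.6] open 0.999 grip 0.0
(500, 330, 500) rows 10 each cm [-4.01, 0.62, -3.7]
(520, 50, 340) rows 6 each cm [-1.14, 4.6, 2.57]
```

>>> apply_moves([
  {"claw": -1,"delta_pos": [-4,0.6,-3.7],"yaw": 0},
  {"claw": -1,"delta_pos": [-4,0.6,-3.7],"yaw": 0},
  {"claw": -1,"delta_pos": [-4,0.6,-3.7],"yaw": 0},
  {"claw": -1,"delta_pos": [-4,0.6,-3.7],"yaw": 0},
  {"claw": -1,"delta_pos": [-4,0.6,-3.7],"yaw": 0},
  {"claw": -1,"delta_pos": [-4,0.6,-3.7],"yaw": 0},
  {"claw": -1,"delta_pos": [-4,0.6,-3.7],"yaw": 0},
  {"claw": -1,"delta_pos": [-4,0.6,-3.7],"yaw": 0},
])

```text
clock: 9.28
eef_pos: [609.7, 329.3, 504.2]
tcp_rot: [-3.138, -0.756, -0.129]
contact_force: [0.1, 0.1, 1.0]
opening: 1.003
grasp_force: 0.0
```

>>> apply_moves([
  {"claw": -1,"delta_pos": [-4,0.6,-3.7],"yaw": 0},
  {"claw": -1,"delta_pos": [-4,0.6,-3.7],"yaw": 0},
  {"claw": -1,"delta_pos": [-1.1,4.6,2.6],"yaw": 0},
  {"claw": -1,"delta_pos": [-1.1,4.6,2.6],"yaw": 0},
  {"claw": -1,"delta_pos": [-1.1,4.6,2.6],"yaw": 0},
  {"claw": -1,"delta_pos": [-1.1,4.6,2.6],"yaw": 0},
  {"claw": -1,"delta_pos": [-1.1,4.6,2.6],"yaw": 0},
  {"claw": -1,"delta_pos": [-1.1,4.6,2.6],"yaw": 0},
])

```text
clock: 10.28
eef_pos: [525.9, 48.2, 344.8]
tcp_rot: [-3.141, -0.759, -0.126]
contact_force: [1.1, 0.8, -0.2]
opening: 1.0
grasp_force: 0.0
```

```bash
python3 - <<'E'
from h import *
st()
f=r.grab_frame("side");cv2.imwrite("pics/side1.png",cv2.resize(f["img"][100:310,60:340],None,fx=2.8,fy=2.8))
plan([(626,37,225)])
E
```

```text
t 10.275 p [525.9  48.2 344.8] q [ 0.24  -0.181  2.214 -0.595  0.453  2.388]
 tool x [ 0.72  -0.091  0.688] y [-0.125 -0.992 -0.001] z [ 0.683 -0.086 -0.726] F [ 1.1  0.8 -0.2] open 1.0 grip 0.0
(626, 37, 225) rows 3 each cm [-0.14, -0.26, 5.13]
```

View pics/side1.png

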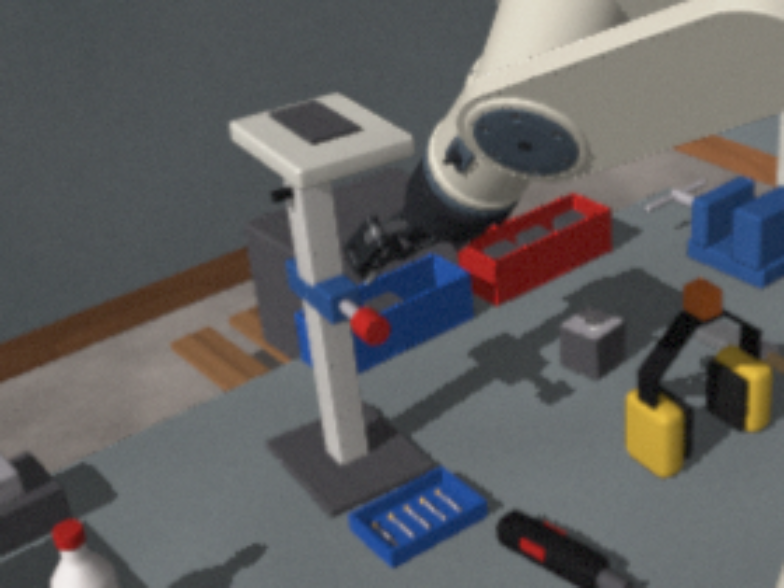

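The close view shows the gripper at about (375,240) near the knob at (370,325). The lamp is clear of the wrist, and the target muffs at (705,380) are undisturbed. I'll check the TCP against the depth before going in.

```bash
python3 - <<'E'
from h import *
for n in("side","top"):
    f=r.grab_frame(n);W=cloud(f);img=f["img"]
    H,S,V=cv2.split(cv2.cvtColor(img,cv2.COLOR_BGR2HSV));x,y,z=W[...,0],W[...,1],W[...,2]
    m=(V<70)&(abs(x-520)<70)&(abs(y-48)<70)&(z>290)&(z<420)
    print(n,m.sum(),np.nanpercentile(W[m],[3,50,97],axis=0).round() if m.any() else "")
    red=((H<6)|(H>172))&(S>120)&(V>40)&(abs(x-630)<50)&(abs(y-40)<40)&(z>190)&(z<250)
    P=W[red]; print(" red",len(P))
    if len(P)>20:
        d=np.array([np.cos(.11),-np.sin(.11)]);a=P[:,:2]@d;l=P[:,:2]@np.array([-d[1],d[0]])
        print(np.percentile(a,[2,10,50,90,98]).round(),np.percentile(l,[2,50,98]).round(),np.percentile(P[:,2],[2,50,98]).round())
    if n=="side":
        v,u=np.where(red);print("uv bbox",u.min(),u.max(),v.min(),v.max())
        print("proj:",end="")
        K=np.array([[f["fx"],0,f["cx"]],[0,f["fy"],f["cy"]],[0,0,1]])
        for p in((526,48,345),(626,37,225),(636.5,36,225),(621,38,225)):
            c=rot(f["rotation"]).T@(np.array(p)-f["eye"]);c=c*[1,-1,-1]
            q,_=cv2.projectPoints(c.reshape(1,3),np.zeros(3),np.zeros(3),K,np.array(f["dist"],float));print(p,q.ravel().round(1))
E
```

```text
side 363 [[454. -14. 345.]
 [474.  92. 390.]
 [513. 118. 417.]]
 red 127
[599. 601. 604. 625. 631.] [ 94. 110. 120.] [217. 233. 242.]
uv bbox 185 198 210 222
proj:(526, 48, 345) [206.2 191.3]
(626, 37, 225) [191.4 216.5]
(636.5, 36, 225) [189.5 215. ]
(621, 38, 225) [192.2 217.3]
top 670 [[455. -19. 357.]
 [486.  35. 400.]
 [519. 113. 418.]]
 red 88
[603. 604. 614. 624. 627.] [ 91. 104. 119.] [226. 237. 245.]
```

>>> apply_moves([
  {"claw": -1,"delta_pos": [-0.15,-0.2,5],"yaw": 0},
  {"claw": -1,"delta_pos": [-0.15,-0.2,5],"yaw": 0},
  {"claw": -1,"delta_pos": [-0.15,-0.2,3],"yaw": 0},
  {"claw": -1,"delta_pos": [0,0,2.4],"yaw": 0},
  {"claw": -1,"delta_pos": [0,0,0],"yaw": 0},
])

```text
clock: 11.05
eef_pos: [628.6, 42.9, 229.1]
tcp_rot: [3.14, -0.751, -0.123]
contact_force: [0.7, 0.7, 0.3]
opening: 1.0
grasp_force: 0.0
```

```bash
python3 - <<'E'
from h import *
st();plan([(625,37.5,225)])
E
```

```text
t 11.05 p [628.6  42.9 229.1] q [ 0.167  0.181  2.162 -1.238  0.21   3.017]
 tool x [ 0.726 -0.09   0.682] y [-0.124 -0.992  0.001] z [ 0.677 -0.085 -0.731] F [0.7 0.7 0.3] open 1.0 grip 0.0
(625, 37.5, 225) rows 1 each cm [-0.49, 0.58, 0.11]
```

```bash
cat > fk.py <<'E'
import numpy as np
from scipy.spatial.transform import Rotation as Ro
from scipy.optimize import least_squares
D=[([-1.32740586,.353491672,1.6339608,0,1.15522244,-.0023769],[151.99,-605.88,249.43],[-3.1405,0,.24577]),
([-1.32645,1.20735736,.09576955,0,1.8181719,-.0014886],[250.577,-998.785,246.339],[3.1213,0,.24584]),
([-1.32648,1.25176878,.05984573,.0002,1.69148743,-.00145],[262.023,-1044.585,221.421],[3.0031,0,.2458]),
([-1.32659,1.03216723,.56406,.0005,1.25314965,-.00163],[261.205,-1041.396,204.097],[2.84938,0,.24575]),
([-.345,.393,.982,-.254,1.588,.954],[696.9,-335,549],[2.833,-.003,.246]),
([.402,.941,.058,-.367,2.036,1.523],[896.3,269.4,541.3],[2.827,-.117,.284]),
([.393,1.015,.058,-.353,1.396,1.544],[1092.4,334.8,541.8],[2.729,-.65,.499]),
([.24,-.181,2.214,-.595,.453,2.388],[525.9,48.2,344.8],[-3.141,-.759,-.126]),
([.167,.181,2.162,-1.238,.21,3.017],[628.6,42.9,229.1],[3.14,-.751,-.123])]
C=Ro.from_euler("z",np.pi/2)
def fk(q,P):
    h,r0,a,e,b,L=P
    R1=Ro.from_euler("z",q[0]);R2=R1*Ro.from_euler("y",q[1]);R3=R2*Ro.from_euler("y",q[2])
    R=R3*Ro.from_euler("z",q[3])*Ro.from_euler("y",q[4])*Ro.from_euler("z",q[5])
    p=R1.apply([r0,0,h])+R2.apply([0,0,a])+R3.apply([e,0,b])+R.apply([0,0,L])
    return p,R*C
def fit():
    f=lambda P:np.concatenate([fk(q,P)[0]-p for q,p,_ in D])
    return least_squares(f,[300,0,450,0,450,200])
PP=fit().x
lo=np.array([-2.63,-.92,.06,-1.3,0,-3.02]);hi=np.array([2.63,2.1,2.66,4.44,2.69,3.02])
def ik(p,R,q0):
    f=lambda q:np.r_[(fk(q,PP)[0]-p)/100,(fk(q,PP)[1].inv()*R).as_rotvec()]
    s=least_squares(f,np.clip(q0,lo+1e-3,hi-1e-3),bounds=(lo,hi));return s.x,np.linalg.norm(s.fun)
E
python3 - <<'E'
from fk import *
s=fit();print(s.x.round(1),"maxres",abs(s.fun).max())
for q,p,o in D: print((fk(q,s.x)[1].inv()*Ro.from_euler("xyz",o)).magnitude().round(3),end=" ")
print()
for flip in(0,np.pi):
  for th in(.5,.6,.76,.95,1.1,1.3):
    R0=Ro.from_euler("xyz",[np.pi,-th,-.12])*Ro.from_euler("z",flip)
    for n,p in(("in",(625,37.5,225)),("out",(553,46,225)),("muff",(467,-275,192)),("hang",(580,43,260))):
      best=None
      for q4 in(-.6,.2,2.2,3.1,4.0):
       for q6 in(-2,0,2):
        q,e=ik(np.array(p),R0,[.1,.2,2,q4,.5,q6])
        if e<.01 and (best is None or q[4]>best[4]): best=q
      print(flip,th,n,None if best is None else best.round(2))
E
```

```text
[292.    0.9 567.9  58.3 494.  321.9] maxres 1.5016912414013746Traceback (most recent call last):
  File "<stdin>", line 3, in <module>
AttributeError: 'float' object has no attribute 'round'
```

```bash
python3 - <<'E'
from fk import *
print([round(float((fk(q,PP)[1].inv()*Ro.from_euler("xyz",o)).magnitude()),3) for q,p,o in D])
for flip in(0,np.pi):
  for th in(.45,.6,.76,.95,1.15,1.4):
    R0=Ro.from_euler("xyz",[np.pi,-th,-.12])*Ro.from_euler("z",flip)
    for n,p in(("in",(625,37.5,225)),("out",(553,46,225)),("muff",(467,-275,192)),("hang",(580,43,260))):
      sols=[]
      for q4 in(-.6,.2,2.2,3.1,4.0):
       for q6 in(-2,0,2):
        q,e=ik(np.array(p),R0,[.1,.2,2,q4,.5,q6])
        if e<.01 and not any(np.abs(q-s).max()<.05 for s in sols): sols.append(q)
      print(round(flip),th,n,[s.round(2).tolist() for s in sols])
E
```

```text
[0.0, 0.0, 0.0, 0.0, 0.001, 0.001, 0.001, 0.001, 0.001]
0 0.45 in [[0.11, 0.21, 1.98, -0.2, 0.52, 1.95]]
0 0.45 out [[0.15, 0.1, 2.11, -0.24, 0.51, 2.03]]
0 0.45 muff [[-0.67, 0.15, 2.15, 0.49, 0.5, 0.63]]
0 0.45 hang [[0.13, 0.09, 2.03, -0.2, 0.59, 1.97]]
0 0.6 in [[0.13, 0.18, 2.08, -0.46, 0.33, 2.22]]
0 0.6 out [[0.18, 0.08, 2.21, -0.55, 0.32, 2.35]]
0 0.6 muff [[-0.72, 0.14, 2.23, 0.93, 0.41, 0.16]]
0 0.6 hang [[0.16, 0.06, 2.13, -0.41, 0.4, 2.19]]
0 0.76 in []
0 0.76 out []
0 0.76 muff [[-0.79, 0.17, 2.32, 1.54, 0.44, -0.48]]
0 0.76 hang [[0.19, 0.05, 2.23, -1.04, 0.25, 2.83]]
0 0.95 in [[0.19, 0.22, 2.29, 3.85, 0.38, -2.06]]
0 0.95 out [[0.26, 0.13, 2.42, 3.92, 0.44, -2.07]]
0 0.95 muff [[-0.87, 0.25, 2.41, 2.0, 0.65, -1.02]]
0 0.95 hang [[0.23, 0.08, 2.34, 4.1, 0.35, -2.29]]
0 1.15 in [[0.21, 0.33, 2.38, 3.6, 0.75, -1.78]]
0 1.15 out [[0.3, 0.27, 2.51, 3.67, 0.83, -1.77]]
0 1.15 muff [[-0.94, 0.4, 2.47, 2.21, 0.98, -1.33]]
0 1.15 hang [[0.26, 0.19, 2.44, 3.71, 0.69, -1.87]]
0 1.4 in [[0.24, 0.55, 2.43, 3.51, 1.25, -1.63]]
0 1.4 out [[0.34, 0.55, 2.57, 3.6, 1.38, -1.58]]
0 1.4 
[... 564 characters left out ...]
[]
3 0.76 muff [[-0.79, 0.17, 2.32, 1.54, 0.44, 2.66]]
3 0.76 hang [[0.19, 0.05, 2.23, -1.04, 0.25, -0.31]]
3 0.95 in [[0.19, 0.22, 2.29, 3.85, 0.38, 1.08]]
3 0.95 out [[0.26, 0.13, 2.42, 3.92, 0.44, 1.07]]
3 0.95 muff [[-0.87, 0.25, 2.41, 2.0, 0.65, 2.12]]
3 0.95 hang [[0.23, 0.08, 2.34, 4.1, 0.35, 0.85]]
3 1.15 in [[0.21, 0.33, 2.38, 3.6, 0.75, 1.37]]
3 1.15 out [[0.3, 0.27, 2.51, 3.67, 0.83, 1.37]]
3 1.15 muff [[-0.94, 0.4, 2.47, 2.21, 0.98, 1.81]]
3 1.15 hang [[0.26, 0.19, 2.44, 3.71, 0.69, 1.28]]
3 1.4 in [[0.24, 0.55, 2.43, 3.51, 1.25, 1.51]]
3 1.4 out [[0.34, 0.55, 2.57, 3.6, 1.38, 1.56]]
3 1.4 muff [[-1.0, 0.66, 2.5, 2.26, 1.41, 1.55]]
3 1.4 hang [[0.3, 0.42, 2.51, 3.58, 1.21, 1.48]]
```

```bash
cat > sim.py <<'E'
from h import *
from fk import *
def walk(q,moves,verb=1):
    for i,d in enumerate(moves):
        p,R=fk(q,PP)
        t=p+np.array(d,float); q,e=ik(t,R,q); p2,R2=fk(q,PP)
        if verb: print(i,p2.round(1),"q",q.round(2),"rpy",R2.as_euler("xyz").round(3),"err",(p2-t).round(1))
    return q
E
python3 - <<'E'
from sim import *
q=r.sense()["qpos"]
print("direct pull");walk(q,[(-4,-5,-4)]+[(-10,1.1,0)]*8)
print("lower tilt route");q2=walk(q,[(-40,5,60)]*2,0)
q2=walk(q2,[(-10,-40,0)]*3,0);q2=walk(q2,[(-10,0,-30)]*6)
E
```

```text
direct pull
0 [624.2  36.8 224.9] q [ 0.16  0.18  2.17 -1.25  0.2   3.02] rpy [ 3.14  -0.746 -0.122] err [ 0.  -0.   0.1]
1 [614.2  37.9 225. ] q [ 0.16  0.17  2.19 -1.24  0.2   3.02] rpy [ 3.14  -0.742 -0.122] err [ 0. -0.  0.]
2 [604.3  39.  225. ] q [ 0.17  0.15  2.21 -1.24  0.2   3.02] rpy [ 3.141 -0.739 -0.121] err [ 0. -0.  0.]
3 [594.3  40.  225.1] q [ 0.17  0.14  2.22 -1.24  0.21  3.02] rpy [ 3.141 -0.736 -0.121] err [ 0. -0.  0.]
4 [584.3  41.1 225.1] q [ 0.18  0.12  2.24 -1.23  0.21  3.02] rpy [ 3.141 -0.733 -0.12 ] err [ 0. -0.  0.]
5 [574.3  42.2 225.2] q [ 0.19  0.11  2.25 -1.23  0.22  3.02] rpy [ 3.141 -0.731 -0.12 ] err [ 0. -0.  0.]
6 [564.3  43.3 225.2] q [ 0.19  0.09  2.27 -1.22  0.22  3.02] rpy [ 3.141 -0.728 -0.119] err [ 0. -0.  0.]
7 [554.3  44.4 225.3] q [ 0.2   0.07  2.29 -1.21  0.22  3.02] rpy [ 3.141 -0.726 -0.119] err [ 0. -0.  0.]
8 [544.3  45.5 225.3] q [ 0.21  0.06  2.3  -1.21  0.23  3.02] rpy [ 3.141 -0.724 -0.118] err [ 0. -0.  0.]
lower tilt route
0 [508.2 -68.2 318.9] q [-0.14 -0.19  2.28  0.03  0.3   1.53] rpy [ 3.14  -0.751 -0.123] err [-0. -0.  0.]
1 [498.2 -68.2 288.9] q [-0.14 -0.16  2.34  0.06  0.22  1.5 ] rpy [ 3.14  -0.751 -0.123] err [ 0. -0.  0.]
2 [488.2 -68.2 258.9] q [-0.15 -0.12  2.39  0.13  0.13  1.42] rpy [ 3.14  -0.751 -0.123] err [-0.  0.  0.]
3 [478.2 -68.2 228.9] q [-0.16 -0.07  2.44  0.74  0.03  0.81] rpy [ 3.14  -0.751 -0.123] err [-0. -0. -0.]
4 [468.2 -68.  199.9] q [-0.14 -0.02  2.46  1.28  0.    0.27] rpy [ 3.128 -0.703 -0.123] err [0.  0.2 1. ]
5 [458.2 -68.  169.9] q [-0.15  0.05  2.5   3.11  0.12 -1.56] rpy [ 3.128 -0.703 -0.123] err [-0.  0. -0.]
```

>>> apply_moves([
  {"claw": -1,"delta_pos": [-0.5,0.6,0.1],"yaw": 0},
  {"claw": 1,"delta_pos": [0,0,0],"yaw": 0},
  {"claw": 1,"delta_pos": [0,0,0],"yaw": 0},
  {"claw": 1,"delta_pos": [0,0,0],"yaw": 0},
  {"claw": 1,"delta_pos": [0,0,0],"yaw": 0},
  {"claw": 1,"delta_pos": [0,0,0],"yaw": 0},
], grip_force=70)

```text
clock: 11.8
eef_pos: [623.7, 38.2, 227.0]
tcp_rot: [-3.138, -0.748, -0.123]
contact_force: [-2.8, 11.9, 4.3]
opening: 0.334
grasp_force: 68.5
```

```bash
python3 -c "
from h import *
st()"
```

```text
t 11.8 p [623.7  38.2 227. ] q [ 0.153  0.175  2.174 -1.247  0.193  3.017]
 tool x [ 0.727 -0.09   0.68 ] y [-0.12  -0.993 -0.003] z [ 0.676 -0.08  -0.733] F [-2.8 11.9  4.3] open 0.334 grip 68.50837111473083
```

>>> apply_moves([
  {"claw": 1,"delta_pos": [-0.73,0.02,-0.68],"yaw": 0},
  {"claw": 1,"delta_pos": [-0.73,0.02,-0.68],"yaw": 0},
  {"claw": 1,"delta_pos": [-0.73,0.02,-0.68],"yaw": 0},
  {"claw": 1,"delta_pos": [-0.73,0.02,-0.68],"yaw": 0},
])

```text
clock: 12.3
eef_pos: [582.5, 42.7, 227.3]
tcp_rot: [-3.136, -0.736, -0.121]
contact_force: [10.1, 21.1, -24.2]
opening: 0.329
grasp_force: 70.3
```

```bash
python3 -c "
from h import *
st()"
```

```text
t 12.3 p [582.5  42.7 227.3] q [ 0.177  0.114  2.243 -1.229  0.205  3.017]
 tool x [ 0.736 -0.089  0.672] y [-0.117 -0.993 -0.004] z [ 0.667 -0.075 -0.741] F [ 10.1  21.1 -24.2] open 0.329 grip 70.30779182910919
```

>>> apply_moves([
  {"claw": 1,"delta_pos": [-0.77,-0.06,-0.64],"yaw": 0},
  {"claw": 1,"delta_pos": [-0.77,-0.06,-0.64],"yaw": 0},
  {"claw": 1,"delta_pos": [-0.6,0,-0.54],"yaw": 0},
])

```text
clock: 12.68
eef_pos: [553.8, 46.0, 227.4]
tcp_rot: [-3.137, -0.729, -0.12]
contact_force: [10.0, 17.4, -32.3]
opening: 0.325
grasp_force: 70.7
```

```bash
python3 -c "
from h import *
st()"
```

```text
t 12.675 p [553.8  46.  227.4] q [ 0.201  0.069  2.289 -1.212  0.222  3.017]
 tool x [ 0.741 -0.089  0.666] y [-0.117 -0.993 -0.003] z [ 0.662 -0.076 -0.746] F [ 10.   17.4 -32.3] open 0.325 grip 70.71441292762756
```

>>> apply_moves([
  {"claw": 1,"delta_pos": [-0.5,0,-0.3],"yaw": 0},
  {"claw": 1,"delta_pos": [-0.4,0,-0.3],"yaw": 0},
  {"claw": 1,"delta_pos": [0,0,0],"yaw": 0},
])

```text
clock: 13.05
eef_pos: [548.6, 46.6, 231.4]
tcp_rot: [-3.137, -0.734, -0.122]
contact_force: [38.3, 10.7, -32.7]
opening: 0.325
grasp_force: 78.2
```

```bash
python3 -c "
from h import *
st()"
```

```text
t 13.05 p [548.6  46.6 231.4] q [ 0.207  0.054  2.298 -1.208  0.228  3.017]
 tool x [ 0.737 -0.09   0.67 ] y [-0.118 -0.993 -0.004] z [ 0.665 -0.076 -0.742] F [ 38.3  10.7 -32.7] open 0.325 grip 78.15928101539612
```

>>> apply_moves([
  {"claw": 1,"delta_pos": [0,0,0],"yaw": 0},
  {"claw": -1,"delta_pos": [0,0,0],"yaw": 0},
  {"claw": -1,"delta_pos": [0,0,0],"yaw": 0},
  {"claw": -1,"delta_pos": [0,0,0],"yaw": 0},
  {"claw": -1,"delta_pos": [0,0,-2],"yaw": 0},
  {"claw": -1,"delta_pos": [0,0,-5],"yaw": 0},
  {"claw": -1,"delta_pos": [0,0,-6],"yaw": 0},
])

```text
clock: 13.92
eef_pos: [458.1, 54.5, 327.7]
tcp_rot: [3.14, -0.73, -0.122]
contact_force: [0.6, -0.6, 1.4]
opening: 1.002
grasp_force: 0.0
```

```bash
python3 - <<'E'
from sim import *
st()
f=r.grab_frame("side");cv2.imwrite("pics/side2.png",f["img"])
for n in("side","top"):
    f=r.grab_frame(n);W=cloud(f);H,S,V=cv2.split(cv2.cvtColor(f["img"],cv2.COLOR_BGR2HSV));x,y,z=W[...,0],W[...,1],W[...,2]
    red=((H<6)|(H>172))&(S>120)&(V>40)&(abs(x-560)<70)&(abs(y-40)<40)&(z>190)&(z<250);P=W[red];print(n,len(P))
    if len(P)>20:
        d=np.array([np.cos(.11),-np.sin(.11)]);a=P[:,:2]@d;l=P[:,:2]@np.array([-d[1],d[0]])
        print(np.percentile(a,[2,10,50,90,98]).round(),np.percentile(l,[2,50,98]).round(),np.percentile(P[:,2],[2,50,98]).round())
plan([(430,-100,400),(350,-255,330)])
q=r.sense()["qpos"]
walk(q,[(-20,-45,20)]*3+[(-15,-38,-15)]*4+[(25,-4,-25)]*4)
E
```

```text
t 13.925 p [458.1  54.5 327.7] q [ 0.316 -0.289  2.314 -0.611  0.517  2.453]
 tool x [ 0.74  -0.091  0.667] y [-0.122 -0.992  0.001] z [ 0.662 -0.082 -0.745] F [ 0.6 -0.6  1.4] open 1.002 grip 0.0
side 138
[529. 531. 535. 556. 561.] [ 95. 110. 120.] [218. 233. 241.]
top 99
[534. 536. 548. 559. 561.] [ 92. 105. 118.] [229. 238. 245.]
(430, -100, 400) rows 3 each cm [1.3, 5.24, -1.93]
(350, -255, 330) rows 4 each cm [-2.29, 4.09, 0.26]
0 [439.    9.  351.1] q [ 0.15 -0.39  2.32 -0.37  0.52  2.11] rpy [-3.138 -0.74  -0.124] err [-0.  0.  0.]
1 [419.  -36.  371.1] q [-0.05 -0.47  2.31 -0.09  0.56  1.7 ] rpy [-3.138 -0.74  -0.124] err [-0.  0.  0.]
2 [399.  -81.  391.1] q [-0.29 -0.52  2.29  0.19  0.65  1.29] rpy [-3.138 -0.74  -0.124] err [0. 0. 0.]
3 [ 384.  -119.   376.1] q [-0.51 -0.5   2.32  0.42  0.67  0.94] rpy [-3.138 -0.74  -0.124] err [0. 0. 0.]
4 [ 369.  -157.   361.1] q [-0.71 -0.46  2.33  0.6   0.72  0.64] rpy [-3.138 -0.74  -0.124] err [ 0.  0. -0.]
5 [ 354.  -195.   346.1] q [-0.88 -0.4   2.34  0.73  0.77  0.38] rpy [-3.138 -0.74  -0.124] err [-0.  0. -0.]
6 [ 339.  -233.   331.1] q [-1.03 -0.33  2.33  0.82  0.82  0.18] rpy [-3.138 -0.74  -0.124] err [-0.  0. -0.]
7 [ 364.  -237.   306.1] q [-0.96 -0.25  2.35  0.88  0.71  0.14] rpy [-3.138 -0.74  -0.124] err [-0. -0.  0.]
8 [ 389.  -241.   281.1] q [-0.89 -0.17  2.35  0.97  0.61  0.08] rpy [-3.138 -0.74  -0.124] err [-0.  0.  0.]
9 [ 414.  -245.   256.1] q [-0.83 -0.08  2.35  1.09  0.52 -0.02] rpy [-3.138 -0.74  -0.124] err [-0.  0.  0.]
10 [ 439.  -249.   231.1] q [-0.78  0.01  2.34  1.23  0.46 -0.15] rpy [-3.138 -0.74  -0.124] err [0. 0. 0.]
```

```bash
python3 - <<'E'
from sim import *
plan([(400,-90,390),(395,-266,275),(464.5,-274.5,196)])
q=r.sense()["qpos"]
walk(q,[(-20,-48,20)]*3+[(-1,-44,-29)]*4+[(23.2,-2.8,-26.3)]*3)
E
```

```text
(400, -90, 390) rows 3 each cm [0.31, 5.03, -2.38]
(395, -266, 275) rows 4 each cm [-1.63, 4.39, 2.39]
(464.5, -274.5, 196) rows 2 each cm [-0.08, 0.01, 5.28]
0 [439.    6.  351.1] q [ 0.14 -0.39  2.32 -0.36  0.52  2.08] rpy [-3.138 -0.74  -0.124] err [-0.  0.  0.]
1 [419.  -42.  371.1] q [-0.08 -0.47  2.31 -0.05  0.56  1.65] rpy [-3.138 -0.74  -0.124] err [0. 0. 0.]
2 [399.  -90.  391.1] q [-0.34 -0.51  2.29  0.24  0.65  1.22] rpy [-3.138 -0.74  -0.124] err [0. 0. 0.]
3 [ 398.  -134.   362.1] q [-0.54 -0.44  2.32  0.49  0.62  0.85] rpy [-3.138 -0.74  -0.124] err [ 0.  0. -0.]
4 [ 397.  -178.   333.1] q [-0.7  -0.34  2.34  0.7   0.61  0.53] rpy [-3.138 -0.74  -0.124] err [ 0. -0.  0.]
5 [ 396.  -222.   304.1] q [-0.83 -0.23  2.34  0.87  0.61  0.24] rpy [-3.138 -0.74  -0.124] err [0. 0. 0.]
6 [ 395.  -266.   275.1] q [-0.93 -0.11  2.32  1.    0.62  0.01] rpy [-3.138 -0.74  -0.124] err [ 0. -0.  0.]
7 [ 418.2 -268.8  248.8] q [-0.88 -0.02  2.33  1.12  0.54 -0.09] rpy [-3.138 -0.74  -0.124] err [ 0. -0.  0.]
8 [ 441.4 -271.6  222.5] q [-0.83  0.06  2.32  1.27  0.48 -0.22] rpy [-3.138 -0.74  -0.124] err [ 0. -0.  0.]
9 [ 464.6 -274.4  196.2] q [-0.78  0.15  2.31  1.44  0.43 -0.37] rpy [-3.138 -0.74  -0.124] err [-0. -0.  0.]
```

View pics/side2.png

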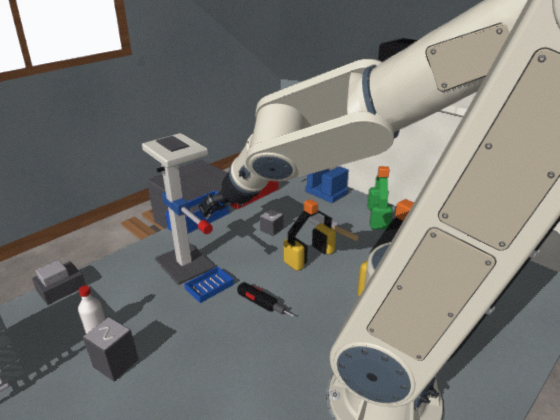

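The rod is out, with the knob now at (205,227). The target muffs stand clear at (310,230) and the bystanders haven't moved. Next I go to the muffs.

>>> apply_moves([
  {"claw": -1,"delta_pos": [0.3,5,-2.4],"yaw": 0},
  {"claw": -1,"delta_pos": [0.3,5,-2.4],"yaw": 0},
  {"claw": -1,"delta_pos": [0.3,5,-2.4],"yaw": 0},
  {"claw": -1,"delta_pos": [-1.6,4.4,2.4],"yaw": 0},
  {"claw": -1,"delta_pos": [-1.6,4.4,2.4],"yaw": 0},
  {"claw": -1,"delta_pos": [-1.6,4.4,2.4],"yaw": 0},
  {"claw": -1,"delta_pos": [-1.6,4.4,2.4],"yaw": 0},
  {"claw": -1,"delta_pos": [0,0,0],"yaw": 0},
])

```text
clock: 15.08
eef_pos: [413.0, -164.9, 280.5]
tcp_rot: [-3.135, -0.692, -0.127]
contact_force: [-0.1, 0.1, 0.3]
opening: 0.997
grasp_force: 0.0
```

```bash
python3 - <<'E'
from sim import *
st();plan([(465,-274.5,195)])
for n in("side","top"):
    f=r.grab_frame(n);W=cloud(f);H,S,V=cv2.split(cv2.cvtColor(f["img"],cv2.COLOR_BGR2HSV));x,y,z=W[...,0],W[...,1],W[...,2]
    o=(H>5)&(H<15)&(S>150)&(V>80)&(abs(x-467)<40)&(abs(y+275)<40)&(z>165)&(z<215);P=W[o];print(n,len(P))
    if len(P)>15:print(np.percentile(P,[2,50,98],axis=0).round())
E
```

```text
t 15.075 p [ 413.  -164.9  280.5] q [-0.602 -0.237  2.379  0.715  0.472  0.534]
 tool x [ 0.764 -0.097  0.638] y [-0.122 -0.993 -0.005] z [ 0.634 -0.074 -0.77 ] F [-0.1  0.1  0.3] open 0.997 grip 0.0
(465, -274.5, 195) rows 3 each cm [-0.14, 3.43, 3.56]
side 0
top 131
[[ 450. -288.  171.]
 [ 467. -274.  204.]
 [ 483. -261.  210.]]
```

```bash
python3 - <<'E'
from sim import *
plan([(401,-267,274),(465,-274.5,196)],40)
E
```

```text
(401, -267, 274) rows 3 each cm [-0.17, 3.49, 0.19]
(465, -274.5, 196) rows 3 each cm [-0.01, 0.01, 3.37]
```

>>> apply_moves([
  {"claw": -1,"delta_pos": [-0.2,3.5,0.2],"yaw": 0},
  {"claw": -1,"delta_pos": [-0.2,3.5,0.2],"yaw": 0},
  {"claw": -1,"delta_pos": [-0.2,3.5,0.2],"yaw": 0},
  {"claw": -1,"delta_pos": [0,0,0],"yaw": 0},
])

```text
clock: 15.68
eef_pos: [401.5, -268.2, 275.0]
tcp_rot: [-3.137, -0.697, -0.122]
contact_force: [0.8, -0.0, -0.1]
opening: 0.999
grasp_force: 0.0
```

```bash
python3 - <<'E'
from sim import *
st();plan([(465,-274.5,196)],35)
E
```

```text
t 15.675 p [ 401.5 -268.2  275. ] q [-0.902 -0.096  2.291  0.904  0.617  0.118]
 tool x [ 0.761 -0.093  0.642] y [-0.119 -0.993 -0.003] z [ 0.638 -0.074 -0.767] F [ 0.8 -0.  -0.1] open 0.999 grip 0.0
(465, -274.5, 196) rows 3 each cm [-0.06, -0.03, 3.38]
```

>>> apply_moves([
  {"claw": -1,"delta_pos": [-0.06,0,3.4],"yaw": 0},
  {"claw": -1,"delta_pos": [-0.06,0,3.4],"yaw": 0},
  {"claw": -1,"delta_pos": [-0.06,0,3.4],"yaw": 0},
  {"claw": -1,"delta_pos": [0,0,0],"yaw": 0},
])

```text
clock: 16.18
eef_pos: [465.6, -271.6, 193.9]
tcp_rot: [-3.134, -0.695, -0.119]
contact_force: [-0.1, 0.8, -0.3]
opening: 1.002
grasp_force: 0.0
```

```bash
python3 - <<'E'
from sim import *
st();plan([(465,-274.5,196)],35)
f=r.grab_frame("side");cv2.imwrite("pics/side3.png",cv2.resize(f["img"][160:290,230:410],None,fx=4,fy=4))
E
```

```text
t 16.175 p [ 465.6 -271.6  193.9] q [-0.77   0.146  2.287  1.281  0.424 -0.215]
 tool x [ 0.763 -0.092  0.64 ] y [-0.114 -0.993 -0.006] z [ 0.637 -0.068 -0.768] F [-0.1  0.8 -0.3] open 1.002 grip 0.0
(465, -274.5, 196) rows 1 each cm [0.11, 0.3, -0.18]
```

View pics/side3.png

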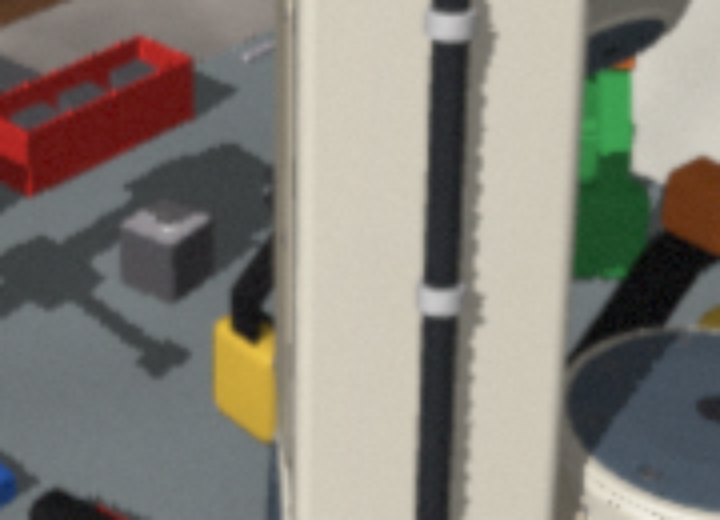

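The arm hides the grasp from this view, with only a yellow cup visible at (250,375), so I'll go by the numbers. I correct, close and check the opening: 28 mm is about 0.31.

>>> apply_moves([
  {"claw": -1,"delta_pos": [0.1,0.3,-0.1],"yaw": 0},
  {"claw": 1,"delta_pos": [0,0,0],"yaw": 0},
  {"claw": 1,"delta_pos": [0,0,0],"yaw": 0},
  {"claw": 1,"delta_pos": [0,0,0],"yaw": 0},
  {"claw": 1,"delta_pos": [0,0,0],"yaw": 0},
  {"claw": 1,"delta_pos": [0,0,0],"yaw": 0},
], grip_force=60)

```text
clock: 16.98
eef_pos: [465.0, -276.6, 197.2]
tcp_rot: [-3.136, -0.698, -0.12]
contact_force: [-2.1, 3.9, 5.9]
opening: 0.319
grasp_force: 60.2
```

```bash
python3 - <<'E'
from sim import *
st();p=r.sense()["eef_pos"];plan([p+[0,0,120]],40)
E
```

```text
t 16.975 p [ 465.  -276.6  197.2] q [-0.781  0.143  2.282  1.271  0.431 -0.21 ]
 tool x [ 0.76  -0.092  0.643] y [-0.116 -0.993 -0.004] z [ 0.639 -0.072 -0.766] F [-2.1  3.9  5.9] open 0.319 grip 60.208375453948975
[ 465.02578722 -276.64706332  317.23124781] rows 3 each cm [2.57, -0.02, -3.06]
```

```bash
python3 - <<'E'
from sim import *
plan([(455,-277,305),(455,57,305),(596,41,292)],38)
q=r.sense()["qpos"]
q=walk(q,[(-3.3,0,36)]*3+[(0,37.1,0)]*9+[(35.2,-4,-3.2)]*4+[(0,0,-14)]*2)
E
```

```text
(455, -277, 305) rows 3 each cm [2.06, 0.04, -2.96]
(455, 57, 305) rows 9 each cm [-0.34, -3.69, -0.27]
(596, 41, 292) rows 4 each cm [2.51, -0.01, 2.53]
0 [ 459.9 -278.2  233.1] q [-0.79  0.07  2.25  1.07  0.48  0.01] rpy [-3.136 -0.698 -0.12 ] err [ 0. -0.  0.]
1 [ 456.6 -278.2  269.1] q [-0.79 -0.    2.22  0.92  0.54  0.18] rpy [-3.136 -0.698 -0.12 ] err [-0.  0.  0.]
2 [ 453.3 -278.2  305.1] q [-0.8  -0.06  2.18  0.8   0.6   0.31] rpy [-3.136 -0.698 -0.12 ] err [-0. -0.  0.]
3 [ 453.3 -241.1  305.1] q [-0.72 -0.11  2.23  0.76  0.56  0.4 ] rpy [-3.136 -0.698 -0.12 ] err [ 0. -0.  0.]
4 [ 453.3 -204.   305.1] q [-0.63 -0.16  2.26  0.7   0.52  0.53] rpy [-3.136 -0.698 -0.12 ] err [-0. -0. -0.]
5 [ 453.3 -166.9  305.1] q [-0.53 -0.2   2.29  0.61  0.47  0.69] rpy [-3.136 -0.698 -0.12 ] err [-0. -0. -0.]
6 [ 453.3 -129.8  305.1] q [-0.41 -0.24  2.32  0.47  0.42  0.91] rpy [-3.136 -0.698 -0.12 ] err [-0. -0. -0.]
7 [453.3 -92.7 305.1] q [-0.27 -0.27  2.34  0.28  0.39  1.2 ] rpy [-3.136 -0.698 -0.12 ] err [ 0. -0.  0.]
8 [453.3 -55.6 305.1] q [-0.13 -0.28  2.35  0.03  0.38  1.53] rpy [-3
[... 302 characters left out ...]
  0.49  2.44] rpy [-3.136 -0.698 -0.12 ] err [-0. -0. -0.]
12 [488.5  51.7 301.9] q [ 0.26 -0.18  2.29 -0.58  0.44  2.4 ] rpy [-3.136 -0.698 -0.12 ] err [-0.  0.  0.]
13 [523.7  47.7 298.7] q [ 0.22 -0.11  2.24 -0.57  0.4   2.37] rpy [-3.136 -0.698 -0.12 ] err [0. 0. 0.]
14 [558.9  43.7 295.5] q [ 0.19 -0.04  2.19 -0.55  0.37  2.33] rpy [-3.136 -0.698 -0.12 ] err [-0. -0. -0.]
15 [594.1  39.7 292.3] q [ 0.16  0.02  2.13 -0.53  0.35  2.29] rpy [-3.136 -0.698 -0.12 ] err [ 0. -0.  0.]
16 [594.1  39.7 278.3] q [ 0.16  0.04  2.15 -0.58  0.32  2.34] rpy [-3.136 -0.698 -0.12 ] err [0. 0. 0.]
17 [594.1  39.7 264.3] q [ 0.16  0.07  2.16 -0.65  0.29  2.42] rpy [-3.136 -0.698 -0.12 ] err [ 0. -0.  0.]
```

>>> apply_moves([
  {"claw": 1,"delta_pos": [1,0,-1.5],"yaw": 0},
  {"claw": 1,"delta_pos": [1.7,0,-2.5],"yaw": 0},
  {"claw": 1,"delta_pos": [1.7,0,-2.5],"yaw": 0},
  {"claw": 1,"delta_pos": [1.7,0,-2.4],"yaw": 0},
  {"claw": 1,"delta_pos": [-0.2,-2.5,-0.2],"yaw": 0},
  {"claw": 1,"delta_pos": [-0.2,-2.5,-0.2],"yaw": 0},
  {"claw": 1,"delta_pos": [-0.2,-2.5,-0.2],"yaw": 0},
  {"claw": 1,"delta_pos": [-0.2,-2.5,-0.2],"yaw": 0},
])

```text
clock: 17.98
eef_pos: [454.3, -174.7, 304.9]
tcp_rot: [-3.137, -0.697, -0.12]
contact_force: [1.2, 0.4, -2.3]
opening: 0.318
grasp_force: 59.7
```

>>> apply_moves([
  {"claw": 1,"delta_pos": [-0.2,-2.5,-0.2],"yaw": 0},
  {"claw": 1,"delta_pos": [-0.2,-2.5,-0.2],"yaw": 0},
  {"claw": 1,"delta_pos": [-0.2,-2.5,-0.2],"yaw": 0},
  {"claw": 1,"delta_pos": [-0.2,-2.5,-0.2],"yaw": 0},
  {"claw": 1,"delta_pos": [-0.2,-2.5,-0.2],"yaw": 0},
  {"claw": 1,"delta_pos": [-0.2,-2.5,-0.2],"yaw": 0},
  {"claw": 1,"delta_pos": [0,0,0],"yaw": 0},
])

```text
clock: 18.85
eef_pos: [455.2, -23.1, 306.9]
tcp_rot: [-3.138, -0.697, -0.116]
contact_force: [0.6, -0.5, -2.8]
opening: 0.312
grasp_force: 59.9
```

```bash
python3 - <<'E'
from sim import *
st();plan([(455,57,305)],25)
E
```

```text
t 18.85 p [455.2 -23.1 306.9] q [-0.007 -0.287  2.345 -0.174  0.394  1.816]
 tool x [ 0.762 -0.089  0.642] y [-0.114 -0.994 -0.003] z [ 0.638 -0.071 -0.767] F [ 0.6 -0.5 -2.8] open 0.312 grip 59.944024085998535
(455, 57, 305) rows 4 each cm [-0.21, -1.99, -0.11]
```

>>> apply_moves([
  {"claw": 1,"delta_pos": [-0.2,-2,-0.1],"yaw": 0},
  {"claw": 1,"delta_pos": [-0.2,-2,-0.1],"yaw": 0},
  {"claw": 1,"delta_pos": [-0.2,-2,-0.1],"yaw": 0},
  {"claw": 1,"delta_pos": [-0.2,-2,-0.1],"yaw": 0},
  {"claw": 1,"delta_pos": [0,0,0],"yaw": 0},
])

```text
clock: 19.48
eef_pos: [456.1, 56.3, 305.1]
tcp_rot: [-3.139, -0.696, -0.117]
contact_force: [-0.2, 0.0, -2.4]
opening: 0.317
grasp_force: 60.1
```

```bash
python3 - <<'E'
from sim import *
st();p=r.sense()["eef_pos"]
plan([(596,41,292)],30)
f=r.grab_frame("side");cv2.imwrite("pics/side4.png",cv2.resize(f["img"][110:320,110:360],None,fx=2.8,fy=2.8))
W=cloud(f);H,S,V=cv2.split(cv2.cvtColor(f["img"],cv2.COLOR_BGR2HSV));x,y,z=W[...,0],W[...,1],W[...,2]
near=(abs(x-p[0])<80)&(abs(y-p[1])<110)&(z>60)&(z<330)
for n,m in(("yel",near&(H>17)&(H<32)&(S>140)),("org",near&(H>5)&(H<15)&(S>150))):
    P=W[m];print(n,len(P));len(P)>15 and print(np.percentile(P,[2,50,98],axis=0).round())
E
```

```text
t 19.475 p [456.1  56.3 305.1] q [ 0.303 -0.253  2.329 -0.588  0.485  2.433]
 tool x [ 0.762 -0.089  0.641] y [-0.115 -0.993 -0.002] z [ 0.637 -0.072 -0.767] F [-0.2  0.  -2.4] open 0.317 grip 60.08186459541321
(596, 41, 292) rows 5 each cm [1.99, -0.02, 2.01]
yel 1134
[[413. -15. 123.]
 [434. 120. 175.]
 [488. 142. 199.]]
org 122
[[436.  41. 282.]
 [440.  60. 296.]
 [456.  70. 313.]]
```

View pics/side4.png

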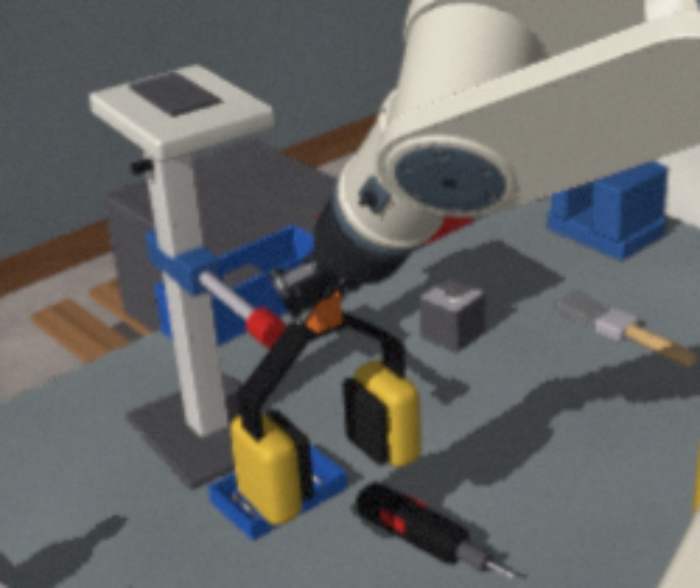

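The muffs hang upright in the grip, block at (325,312) and cups at (265,470) and (385,415), in front of the knob at (265,328) and clear of the lamp. Advancing over the knob.

>>> apply_moves([
  {"claw": 1,"delta_pos": [2,0,2],"yaw": 0},
  {"claw": 1,"delta_pos": [2,0,2],"yaw": 0},
  {"claw": 1,"delta_pos": [2,0,2],"yaw": 0},
  {"claw": 1,"delta_pos": [2,0,2],"yaw": 0},
  {"claw": 1,"delta_pos": [2,0,2],"yaw": 0},
  {"claw": 1,"delta_pos": [0,0,0],"yaw": 0},
])

```text
clock: 20.27
eef_pos: [597.5, 37.6, 292.9]
tcp_rot: [-3.138, -0.697, -0.121]
contact_force: [-0.3, -0.1, -2.4]
opening: 0.318
grasp_force: 60.1
```

```bash
python3 - <<'E'
from sim import *
st();plan([(596,41,280),(596,41,270)],30)
E
```

```text
t 20.275 p [597.5  37.6 292.9] q [ 0.153  0.026  2.126 -0.516  0.352  2.272]
 tool x [ 0.761 -0.093  0.642] y [-0.119 -0.993 -0.003] z [ 0.638 -0.074 -0.767] F [-0.3 -0.1 -2.4] open 0.318 grip 60.06424069404602
(596, 41, 280) rows 1 each cm [-0.98, -0.32, 0.87]
(596, 41, 270) rows 1 each cm [-0.64, 0.0, 0.77]
```

Lower slowly, watching the force.

>>> apply_moves([
  {"claw": 1,"delta_pos": [-0.5,-0.16,0.4],"yaw": 0},
  {"claw": 1,"delta_pos": [-0.5,-0.16,0.45],"yaw": 0},
  {"claw": 1,"delta_pos": [-0.3,0,0.4],"yaw": 0},
  {"claw": 1,"delta_pos": [-0.3,0,0.4],"yaw": 0},
  {"claw": 1,"delta_pos": [0,0,0],"yaw": 0},
])

```text
clock: 20.9
eef_pos: [594.6, 42.8, 270.0]
tcp_rot: [-3.138, -0.697, -0.119]
contact_force: [0.1, 0.1, -2.6]
opening: 0.319
grasp_force: 60.1
```

```bash
python3 - <<'E'
from sim import *
st();plan([(596,41,264)],30)
E
```

```text
t 20.9 p [594.6  42.8 270. ] q [ 0.166  0.058  2.155 -0.626  0.307  2.395]
 tool x [ 0.761 -0.091  0.642] y [-0.117 -0.993 -0.003] z [ 0.638 -0.073 -0.767] F [ 0.1  0.1 -2.6] open 0.319 grip 60.065778493881226
(596, 41, 264) rows 1 each cm [-0.26, 0.16, 0.56]
```

>>> apply_moves([
  {"claw": 1,"delta_pos": [-0.13,0.1,0.15],"yaw": 0},
  {"claw": 1,"delta_pos": [-0.13,0,0.15],"yaw": 0},
  {"claw": 1,"delta_pos": [0,0,0],"yaw": 0},
])

```text
clock: 21.28
eef_pos: [594.8, 41.8, 266.4]
tcp_rot: [-3.138, -0.698, -0.12]
contact_force: [-0.5, -0.2, -3.0]
opening: 0.315
grasp_force: 60.1
```

>>> apply_moves([
  {"claw": 1,"delta_pos": [-0.1,0,0.1],"yaw": 0},
  {"claw": 1,"delta_pos": [0,0,0],"yaw": 0},
])

```text
clock: 21.52
eef_pos: [594.7, 41.9, 265.0]
tcp_rot: [-3.138, -0.698, -0.12]
contact_force: [1.2, -0.1, -3.3]
opening: 0.317
grasp_force: 60.1
```

>>> apply_moves([
  {"claw": 1,"delta_pos": [-0.1,0,0.1],"yaw": 0},
  {"claw": 1,"delta_pos": [0,0,0],"yaw": 0},
])

```text
clock: 21.78
eef_pos: [594.5, 41.9, 263.5]
tcp_rot: [-3.138, -0.698, -0.12]
contact_force: [-0.2, -0.8, -2.6]
opening: 0.313
grasp_force: 60.1
```

>>> apply_moves([
  {"claw": 1,"delta_pos": [-0.07,0,0.07],"yaw": 0},
  {"claw": 1,"delta_pos": [0,0,0],"yaw": 0},
])

```text
clock: 22.02
eef_pos: [594.7, 42.0, 262.9]
tcp_rot: [-3.137, -0.698, -0.12]
contact_force: [0.1, -0.9, -0.1]
opening: 0.319
grasp_force: 60.5
```

>>> apply_moves([
  {"claw": 1,"delta_pos": [-0.04,0,0.04],"yaw": 0},
  {"claw": 1,"delta_pos": [0,0,0],"yaw": 0},
])

```text
clock: 22.28
eef_pos: [594.9, 42.0, 262.8]
tcp_rot: [-3.137, -0.699, -0.12]
contact_force: [-2.6, -0.7, 3.9]
opening: 0.319
grasp_force: 61.1
```

```bash
python3 - <<'E'
from sim import *
st()
f=r.grab_frame("side");cv2.imwrite("pics/side5.png",cv2.resize(f["img"][110:320,80:330],None,fx=2.8,fy=2.8))
E
```

```text
t 22.275 p [594.9  42.  262.8] q [ 0.163  0.069  2.164 -0.666  0.288  2.436]
 tool x [ 0.76  -0.092  0.644] y [-0.117 -0.993 -0.003] z [ 0.639 -0.073 -0.765] F [-2.6 -0.7  3.9] open 0.319 grip 61.09485626220703
```

View pics/side5.png

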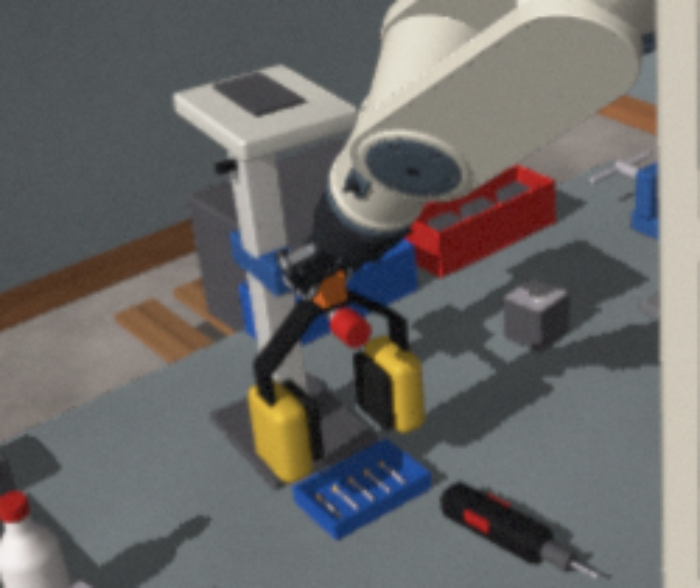

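The band sits astride the rod behind the knob at (350,325), a cup on each side, and the force shows the rod carries the weight. Opening gradually and backing off.

>>> apply_moves([
  {"claw": 0.25,"delta_pos": [0,0,0],"yaw": 0},
  {"claw": 0.1,"delta_pos": [0,0,0],"yaw": 0},
  {"claw": -0.2,"delta_pos": [0,0,0],"yaw": 0},
  {"claw": -0.6,"delta_pos": [0,0,0],"yaw": 0},
  {"claw": -1,"delta_pos": [0,0,0],"yaw": 0},
  {"claw": -1,"delta_pos": [0,0,0],"yaw": 0},
  {"claw": -1,"delta_pos": [0,0,-1],"yaw": 0},
  {"claw": -1,"delta_pos": [0,0,-2],"yaw": 0},
])

```text
clock: 23.32
eef_pos: [574.7, 44.1, 285.1]
tcp_rot: [-3.138, -0.697, -0.119]
contact_force: [0.6, 0.1, 0.2]
opening: 0.998
grasp_force: 0.0
```

>>> apply_moves([
  {"claw": -1,"delta_pos": [0,0,-3],"yaw": 0},
  {"claw": -1,"delta_pos": [0,0,-4],"yaw": 0},
  {"claw": -1,"delta_pos": [0,0,-4],"yaw": 0},
  {"claw": -1,"delta_pos": [0,0,-4],"yaw": 0},
  {"claw": -1,"delta_pos": [0,0,0],"yaw": 0},
  {"claw": -1,"delta_pos": [0,0,0],"yaw": 0},
  {"claw": -1,"delta_pos": [0,0,0],"yaw": 0},
  {"claw": -1,"delta_pos": [0,0,0],"yaw": 0},
])

```text
clock: 24.32
eef_pos: [479.6, 54.9, 398.9]
tcp_rot: [-3.139, -0.696, -0.119]
contact_force: [-0.7, 0.7, -0.0]
opening: 1.0
grasp_force: 0.0
```

```bash
python3 - <<'E'
from sim import *
st()
for i in range(2):
    f=r.grab_frame("side");W=cloud(f);H,S,V=cv2.split(cv2.cvtColor(f["img"],cv2.COLOR_BGR2HSV));x,y,z=W[...,0],W[...,1],W[...,2]
    near=(abs(x-595)<80)&(abs(y-42)<110)&(z>50)&(z<330)
    for n,m in(("yel",near&(H>17)&(H<32)&(S>140)),("org",near&(H>6)&(H<15)&(S>150)),("red",near&((H<5)|(H>174))&(S>120))):
        P=W[m];print(n,len(P),np.percentile(P,[2,50,98],axis=0).round(1).tolist() if len(P)>15 else "")
cv2.imwrite("pics/side6.png",cv2.resize(f["img"][110:320,80:330],None,fx=2.8,fy=2.8))
E
```

```text
t 24.325 p [479.6  54.9 398.9] q [ 0.275 -0.317  2.154 -0.394  0.686  2.191]
 tool x [ 0.762 -0.091  0.641] y [-0.117 -0.993 -0.002] z [ 0.637 -0.073 -0.768] F [-0.7  0.7 -0. ] open 1.0 grip 0.0
yel 943 [[550.5, -32.3, 80.1], [572.8, 99.9, 131.7], [625.2, 125.0, 157.7]]
org 200 [[574.9, 29.5, 238.3], [583.0, 47.1, 262.5], [609.2, 56.5, 272.6]]
red 140 [[537.9, 35.1, 216.8], [545.5, 49.4, 233.1], [581.8, 59.7, 241.3]]
yel 940 [[551.1, -31.8, 80.0], [573.1, 100.2, 131.7], [624.6, 125.1, 158.3]]
org 197 [[575.1, 29.5, 239.6], [583.2, 46.7, 263.5], [609.3, 56.8, 272.6]]
red 140 [[537.3, 36.1, 217.4], [545.2, 49.7, 233.1], [573.6, 60.4, 241.4]]
```

View pics/side6.png

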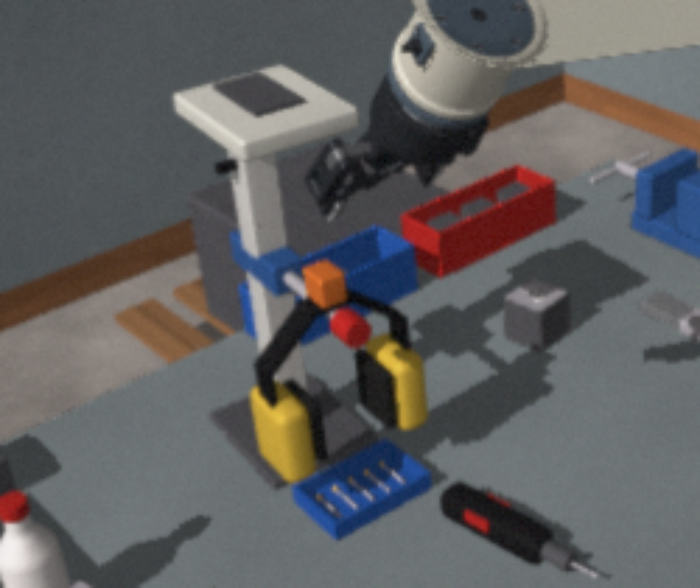

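The muffs hang level and still behind the knob at (350,325), the rod is still out, and the gripper is clear of everything. I'll wait a moment for them to settle, then hand in.

>>> apply_moves([
  {"claw": -1,"delta_pos": [0,0,0],"yaw": 0},
  {"claw": -1,"delta_pos": [0,0,0],"yaw": 0},
  {"claw": -1,"delta_pos": [0,0,0],"yaw": 0},
  {"claw": -1,"delta_pos": [0,0,0],"yaw": 0},
  {"claw": -1,"delta_pos": [0,0,0],"yaw": 0},
  {"claw": -1,"delta_pos": [0,0,0],"yaw": 0},
  {"claw": -1,"delta_pos": [0,0,0],"yaw": 0},
  {"claw": -1,"delta_pos": [0,0,0],"yaw": 0},
])

```text
clock: 25.42
eef_pos: [479.6, 55.0, 400.1]
tcp_rot: [-3.138, -0.698, -0.12]
contact_force: [0.6, 0.4, -0.7]
opening: 1.003
grasp_force: 0.0
```

```bash
python3 -c "
from h import *
print(r.sign_off())"
```

```text
the job is handed in; nothing more can be done
None
```

I pulled the rod out to its stop and hung the smaller yellow ear defenders astride it, level and still, with the arm clear of everything; I handed the job in at about 25 s of the 61 s allowed, and no verdict came back.

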